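Set the band-saw foot brake

TASK

Set up the band-saw brake on the bench: press the red pedal right down to its stop for a moment to centre the brake shoe and let it come back up, then turn the orange thumbscrew clockwise until it seats and back it off a quarter turn. Finish while still gripping the thumbscrew by its wing and holding it still at that setting, and leave the loose things lying around undisturbed.

Things in the scene. Friction and masses are not known exactly. Their poses are not given: they have to be found in the camera images.
- unit: band-saw brake unit fixed to the bench: grey plate 280 (x) x 340 (y) x 12 mm. Origin: centre of its underside, z up, -x edge is the front. On it: flat steel drum, 140 mm dia, at x +65, y -10, highest point 76 mm; red pedal on the +y side; orange thumbscrew on the -y side, on a blue 50 x 50 mm block (top 62 mm) with brass collar 28 mm across (top 70 mm). Heights from the bench
- pedal_pad (a point): centre of the top face of the red pedal's pad, moving with it. Pad 85 mm long, 62 wide, 8 thick, black ribs. Released: slopes 0.3 rad, front end up, this point about 84 mm above the bench, at x -48, y +110 mm from the unit's origin. At its stop: pad level, this point 50 mm above the bench, x -55, y +110 mm
- pedal (a joint): pedal angle, rad: 0 released (up), 0.30 at its stop. Hinge along the unit's y, 45 mm above the bench, 115 mm behind the pad's centre. Sprung: pressing the pad's centre takes about 4 N to start, about 11 N at the stop; it comes up by itself when let go
- screw_grip (a point): centre of the thumbscrew's orange wing, on its upright turning axis: 100 mm above the bench, at x -30, y -105 mm from the unit's origin. The wing is a plate 56 mm long, 10 thick, 28 tall (86 to 114 mm above the bench) on a 12 mm stem with a 20 mm steel flange (80 to 85 mm), trim only. This frame's x runs along the wing's length, y across its thickness, z up
- thumbscrew (a joint): turn of the thumbscrew, rad, growing clockwise seen from above (tightening). Seats on a hard stop at 3.14; starts 0.9 to 2.1 short of it; other stop at 0. Seated (and at 0) the wing runs along the unit's x, front to back; a quarter turn (1.57) back from the seat it runs along the unit's y. Takes about 0.06 N m, stays where left, does not rise or sink
- spare_shoe: spare black rubber brake block 24 x 56 x 16 mm lying loose on the front of the mounting plate, between pedal and thumbscrew; leave alone. Origin: centre of its underside
- wrench: steel wrench 170 mm long lying on the bench beside the plate; leave alone. Origin: underside
- screwdriver: screwdriver with yellow handle, 190 mm long, lying on the bench beside the plate; leave alone. Origin: underside
- spray_can: can with blue label, 60 mm diameter, 170 mm tall; leave alone. Origin: centre of its underside
- tin: small tin with yellow label, 64 mm diameter, 55 mm tall; leave alone. Origin: centre of its underside
- glue: white glue bottle with orange cap, 56 mm diameter, 150 mm tall; leave alone. Origin: centre of its underside
- offcut: wood offcut 120 x 60 x 30 mm; leave alone. Origin: centre of its underside

How it is judged:
By the outcome, as a careful person would: the job done as asked, in the order asked, and still so for the second after the job is handed in, while the arm keeps its last pose, push and grip.
It also fails if it takes over 54 s, if anything falls off the work surface, if the arm or the gripper's body presses on something with over 40 N, if the wrist force passes 120 N, or if a joint passes its speed limit or range.

ROBOT

A 6-joint arm with a two-finger parallel gripper is mounted at the origin on the work surface. World frame = base frame: x ahead of the robot, y to its left, z up, the work surface at z = 0. Lengths are in m, angles in degrees, forces in N, time in s.
With the tool pointing down it reaches from about 0.25 to 0.725 m from the base axis. Payload 9.7 kg.
Tool frame: the origin (TCP) lies midway between the tips of the shut fingers; the grasp point (between the pads) lies bot.grasp_offset behind it (bot.grasp_offset is the distance from the TCP to the grasp point, in m); x points along the fingers, y is the direction in which the jaws open and shut, and the axes are right-handed (so a half turn about x gives the same grasp; the last joint's range is limited). The gripper opens to 85 mm and grips with 20 to 120 N. Pads are 22 mm wide; open, the fingers measure 114 mm over their backs; the gripper's body (76 mm by 85 mm) begins 54 mm behind the grasp point. The pads swing forward as they close: fully open they stand 13 mm farther back than shut.
Start: joints at [-72.995, 4.979, 10.078, 95.1, 0, 90], TCP at [0.161, -0.526, 0.231] pointing down, gripper open.
Joint ranges: [-179.16, 179.16], [-48.56, 103.87], [-65.8, 70.77], [-126.05, 130.52], [-82.76, 87.17], [-180, 180]. Speed limits (degrees/s): [127.2, 127.2, 147.25, 180, 180, 180].

INTERFACE

Orientations are given as [roll, pitch, yaw] about the fixed x, y, z axes, in that order (R = Rz(yaw) Ry(pitch) Rx(roll)).
In Python, from workcell import status, camera, bot gives the robot as it stands.
- The arm moves only by the shell command python3 -m jog 'ROWS' [OPENING] [FORCE]. ROWS is text: rows parted by semicolons, each of 4 numbers parted by spaces: the shift along the tool's x, y, z in mm, then the turn about the tool's x in degrees. A call has exactly 8 rows; each row is the pose to reach, as a shift and turn from the pose commanded when the call began, along the tool's axes at that moment; what a row does not reach only later rows make up. A row lasts 1/8 s, in which the tool goes at most 62.5 mm and 10.7 degrees, less where a joint would pass 70% of its speed; a pose out of reach is approached as far as the arm can. A call with a gripper value outside its range is refused whole. OPENING is the opening, from 0 (shut) to 1 (fully open), set as the call begins (- or left out, the last holds). The fingers move at their own pace and stop on an object; FORCE is the grip in N (left out, the last holds). Time passes only in rows, so rows that repeat a pose let the fingers close, or fill a call up. It gives the time, the measured TCP pose, the force and the opening at its end, in the units of the state.
- status.get_obs(): the state, without advancing time (a new reading comes with each control period).
- camera(name): name is "scene" or "top" or "wrist"; returns a dict with "color" (480x640x3 uint8, red, green, blue), "vfov" (degrees; the focal length in pixels is half the picture's height over the tangent of half this angle, whatever the lens; pixels are square), "cx", "cy" (the principal point, pixels), "rvec" (rotation vector, rad) and "tvec" (3), from world to camera coordinates, as OpenCV has them. Camera axes: x right, y down, z forward; pixel columns grow to the right and rows downward; lengths in m; the calibration is good to about 2 mm. A picture is of the moment at which its call begins. There is no depth.
- bot.job_done(): hands the job in, once; it reports no verdict.
The state is a dict: "time": time; "q": joint angles; "qd": joint speeds; "joint_efforts": joint torques, N m; "ee_pos": TCP position; "tcp_rot": TCP orientation; "wrist_force": force on the tool from outside, world axes, zero at the start; "torque": the same for the moment, N m; "opening": finger opening in m.
Only numpy, scipy, OpenCV 4.12 (cv2) and the standard library are available. Lean on these libraries where they do the work, as an engineer would, in place of code of your own. Each camera call takes 0.05 s, during which the arm holds its last target. There are 200 camera calls.

## Working session

There is one attempt and no reset: what is moved stays moved. The work goes in short steps, Python scripts to look and compute and a shell command to move; the robot and the scene stay as the last step left them, time stands still between calls to the robot, and variables do not carry over. Pictures are saved under pics/ and viewed, about 8 in all and at most 12, crops included, and the job is handed in when it is done.

```bash
ls; mkdir -p pics; python3 - <<'E'
from workcell import status,camera,bot
import cv2
s=status.get_obs();print(s['time'],s['ee_pos'],s['tcp_rot'],s['opening'],bot.grasp_offset)
for n in("scene","top"):
    c=camera(n);cv2.imwrite(f'pics/{n}0.png',c['color'][:,:,::-1]);print(n,c['vfov'],c['cx'],c['cy'],c['rvec'],c['tvec'])
E
```

```text
pics
0.0 [ 0.16078191 -0.52572699  0.23057409] [-89.15939375  89.92200655 107.84820769] 0.0855464635604445 0.0187
scene 42.04749605013932 327.2869007266986 240.80546055035248 [ 1.38272936  1.99533323 -0.96938878] [ 0.20064942 -0.25043938  2.06933186]
top 55.454082136116085 320.5782101964812 238.36395653618874 [ 2.15258395 -2.04488059  0.21795856] [-0.0388653   0.57338131  1.08322475]
```

View pics/top0.png

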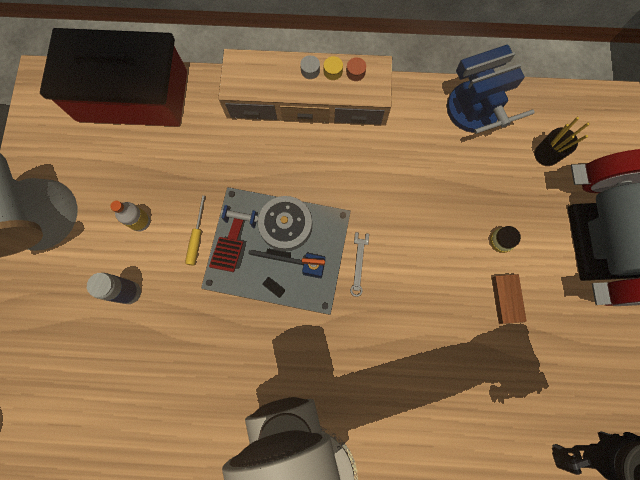

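View pics/scene0.png

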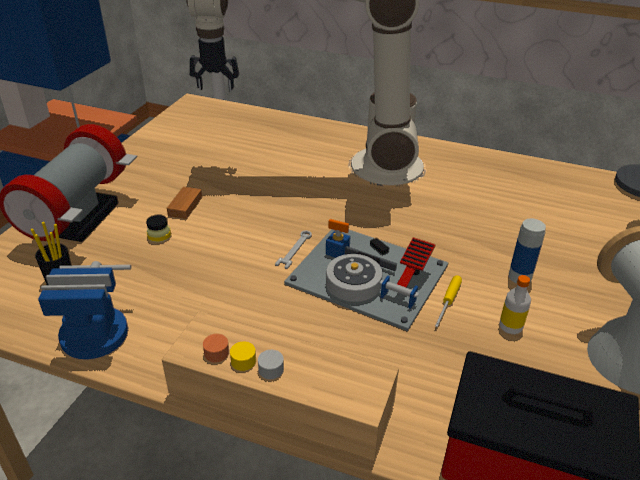

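The top view shows the plate with corners at about (229,187), (350,209), (330,314) and (203,289). The pedal pad is at (227,254), the orange wing at (315,262) and the spare shoe at (273,287). Next I'll measure the plate pose, the wing and the pad.

```bash
cat > h.py <<'E'
import numpy as np,cv2
from workcell import status,camera,bot
from scipy.spatial.transform import Rotation as Rn
def cam(n):
    c=camera(n);c['R']=cv2.Rodrigues(np.array(c['rvec']))[0];c['f']=240/np.tan(np.radians(c['vfov']/2));c['hsv']=cv2.cvtColor(c['color'],cv2.COLOR_RGB2HSV);return c
def ray(c,p):
    d=c['R'].T@np.array([(p[0]-c['cx'])/c['f'],(p[1]-c['cy'])/c['f'],1]);return -c['R'].T@np.array(c['tvec']).ravel(),d
def onz(c,p,z):
    o,d=ray(c,p);return o+d*(z-o[2])/d[2]
def proj(c,P):
    q=c['R']@np.array(P)+np.array(c['tvec']).ravel();return q[:2]/q[2]*c['f']+[c['cx'],c['cy']]
def tri(c1,p1,c2,p2):
    o1,d1=ray(c1,p1);o2,d2=ray(c2,p2);t=np.linalg.lstsq(np.c_[d1,-d2],o2-o1,rcond=None)[0];a=o1+d1*t[0];b=o2+d2*t[1];return (a+b)/2,np.linalg.norm(a-b)
def blob(c,lo,hi,box):
    m=cv2.inRange(c['hsv'],lo,hi);z=np.zeros_like(m);x0,y0,x1,y1=box;z[y0:y1,x0:x1]=m[y0:y1,x0:x1];return z
def tool():
    s=status.get_obs();R=Rn.from_euler('xyz',s['tcp_rot'],degrees=True).as_matrix();return s,np.array(s['ee_pos']),R
E
cat > a.py <<'E'
from h import *
t=cam('top');s=cam('scene')
hsv=t['hsv'];m=((hsv[...,1]<75)&(hsv[...,2]>60)).astype(np.uint8)*255
z=np.zeros_like(m);z[175:325,195:360]=m[175:325,195:360]
z=cv2.morphologyEx(z,cv2.MORPH_OPEN,np.ones((3,3)))
cs=cv2.findContours(z,0,2)[0];k=max(cs,key=cv2.contourArea);hull=cv2.convexHull(k)
q=cv2.approxPolyDP(hull,8,True)[:,0];print('quad',q.tolist())
W=np.array([onz(t,p,.012)[:2] for p in q]);print(W.round(4).tolist())
print('sides',[np.linalg.norm(W[i]-W[i-1]).round(4) for i in range(len(W))])
H=np.array([onz(t,p,.012)[:2] for p in hull[:,0]]);r=cv2.minAreaRect((H*1000).astype(np.float32));print('rect',r)
for nm,c,box in(('top',t,(290,240,340,290)),('scene',s,(315,210,365,260))):
    b=blob(c,(5,150,120),(18,255,255),box);n,l,st,ce=cv2.connectedComponentsWithStats(b)
    for i in range(1,n):
        if st[i,4]>15:
            ys,xs=np.where(l==i);print(nm,'orange',st[i],ce[i],cv2.minAreaRect(np.c_[xs,ys].astype(np.float32)))
cv2.imwrite('pics/crop1.png',np.hstack([cv2.resize(t['color'][180:320,190:365],None,fx=2.2,fy=2.2,interpolation=2),cv2.resize(s['color'][205:345,275:450],None,fx=2.2,fy=2.2,interpolation=2)])[:,:,::-1])
E
python3 a.py
```

```text
quad [[227, 188], [349, 211], [330, 313], [202, 288]]
[[0.7123, 0.2508], [0.6644, -0.0801], [0.3938, -0.0424], [0.4402, 0.2889]]
sides [np.float64(0.2747), np.float64(0.3343), np.float64(0.2732), np.float64(0.3345)]
rect ((557.1946411132812, 104.07695007324219), (338.5558166503906, 286.1697082519531), 81.63630676269531)
top orange [302 259  23   5  78] [313.25641026 260.65384615] ((312.9950256347656, 260.54949951171875), (22.189329147338867, 3.4826302528381348), 5.710593223571777)
scene orange [328 219  21  10  73] [337.24657534 222.16438356] ((338.0, 223.5), (9.0, 20.0), 90.0)
```

View pics/crop1.png

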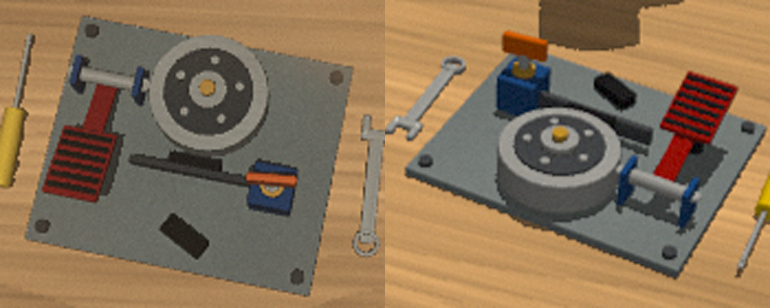

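```bash
cat > b.py <<'E'
from h import *
t=cam('top');s=cam('scene')
yaw=np.radians(-8.1);R2=np.array([[np.cos(yaw),-np.sin(yaw)],[np.sin(yaw),np.cos(yaw)]]);C=np.array([.553,.1043])
U=lambda x,y:C+R2@[x/1000,y/1000]
print('screw',U(-30,-105),'pad up',U(-48,110),'pad dn',U(-55,110))
print('tri',tri(t,(313.26,260.65),s,(338,222.2)), 'onz',onz(t,(313.26,260.65),.114))
a,b=onz(t,(302.5,259.6),.114),onz(t,(324,261.7),.114);d=b-a;print('wing dir world',np.degrees(np.arctan2(d[1],d[0])),'rel unit x',np.degrees(np.arctan2(d[1],d[0])-yaw),np.linalg.norm(d))
b=blob(t,(170,120,60),(180,255,255),(200,230,245,275))|blob(t,(0,120,60),(4,255,255),(200,230,245,275));ys,xs=np.where(b);print('red',xs.mean(),ys.mean(),onz(t,(xs.mean(),ys.mean()),.084))
st,p,R=tool();print(R.round(3));print('to pad',(R.T@(np.r_[U(-52,110),.13]-p)*1000).round(1))
E
python3 b.py
```

```text
screw [0.50850466 0.00457455] pad up [0.520978   0.21996586] pad dn [0.51404783 0.22095217]
tri (array([0.50984511, 0.00211357, 0.10920833]), np.float64(0.00456613106590343)) onz [0.50833847 0.00413592 0.114     ]
wing dir world -92.7375901547003 rel unit x -84.6375901547003 0.051261923427539505
red 227.41247484909456 250.8390342052314 [0.52714014 0.21680776 0.084     ]
[[-0.     0.292 -0.956]
 [ 0.    -0.956 -0.292]
 [-1.    -0.    -0.   ]]
to pad [ 101.3 -609.6 -558.9]
```

```bash
python3 -m jog '0 -45 -42 -6; 0 -90 -84 -12; 0 -135 -126 -18; 0 -180 -168 -24; 0 -225 -210 -30; 0 -270 -250 -36; 0 -310 -285 -42; 0 -310 -285 -45' 0 40; python3 -c "
from h import *
s,p,R=tool();print(s['time'],s['q'],s['wrist_force'],s['opening']);print(R.round(3),(R.T@(np.array([.518,.2205,.13])-p)*1000).round(1))"
```

```text
time: 1.3
ee_pos: [0.3438, -0.1431, 0.2314]
tcp_rot: [133.4, 90.0, 15.9]
wrist_force: [-0.2, -0.8, 0.5]
opening: -0.0002
1.3 [-2.26242088e+01 -1.90979981e+01 -1.15689733e+01  9.74980357e+01
  2.47050277e-02  9.48734787e+01] [-0.19100199 -0.79798112  0.46196088] -0.00015872222973239384
[[ 0.001  0.887 -0.462]
 [ 0.    -0.462 -0.887]
 [-1.     0.001 -0.   ]] [ 101.6  -13.4 -403. ]
```

```bash
python3 -m jog '0 -2 -55 -10; 0 -4 -110 -20; 0 -6 -165 -30; 20 -8 -220 -40; 40 -10 -275 -50; 60 -12 -330 -60; 80 -13 -375 -70; 92 -13 -403 -80'; python3 -m jog '3 0 0 0; 3 0 0 0;3 0 0 0;3 0 0 0;3 0 0 0;3 0 0 0;3 0 0 0;3 0 0 0'; python3 -c "
from h import *
s,p,R=tool();print(s['q'],s['wrist_force'],s['opening']);print(R.round(3),(R.T@(np.array([.517,.2205,.05])-p)*1000).round(1))
c=cam('wrist');cv2.imwrite('pics/w1.png',c['color'][:,:,::-1])
for P in ([.521,.22,.084],):print(proj(c,P))
t=cam('scene');cv2.imwrite('pics/s1.png',cv2.resize(t['color'][150:330,270:470],None,fx=3,fy=3)[:,:,::-1])
"
```

```text
time: 2.3
ee_pos: [0.5205, 0.2177, 0.1377]
tcp_rot: [-121.9, 89.9, -159.5]
wrist_force: [-0.6, -1.4, 0.4]
opening: -0.0001
time: 3.3
ee_pos: [0.5204, 0.2158, 0.1363]
tcp_rot: [157.5, 90.0, 119.5]
wrist_force: [0.1, 0.6, 0.1]
opening: 0.0001
[2.25251836e+01 5.94180478e+00 6.09262656e-01 8.46676676e+01
 1.71464475e-03 6.05185109e+01] [0.13975997 0.6441919  0.08104723] 0.00011830906307201818
[[-0.     0.616  0.788]
 [ 0.     0.788 -0.616]
 [-1.     0.    -0.   ]] [86.3  1.6 -5.6]
[329.83173185 259.53173464]
```

View pics/w1.png

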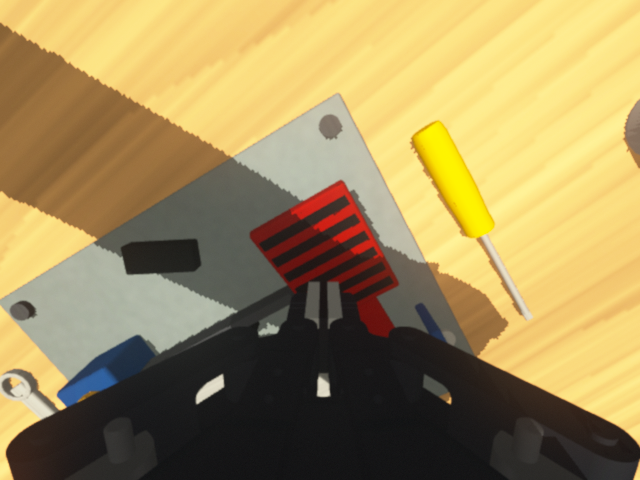

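The wrist view puts the pad centre at about (324,260), against a predicted (330,260), so the pose agrees. I'll press now.

```bash
python3 -m jog '12 2 -5 0; 24 2 -5 0; 36 2 -5 0; 46 2 -5 0; 56 2 -5 0; 66 2 -5 0; 76 2 -5 0; 80 2 -5 0'; python3 -m jog '2 0 0 0;3 0 0 0;4 0 0 0;5 0 0 0;6 0 0 0;6 0 0 0;6 0 0 0;6 0 0 0'; python3 -c "
from h import *
s,p,R=tool();print(s['wrist_force'],s['torque'],p)
t=cam('scene');cv2.imwrite('pics/s2.png',cv2.resize(t['color'][190:330,320:460],None,fx=4,fy=4,interpolation=2)[:,:,::-1])
"
```

```text
time: 4.4
ee_pos: [0.5172, 0.2206, 0.056]
tcp_rot: [-176.2, 89.9, 145.8]
wrist_force: [-5.1, -0.0, 7.5]
opening: -0.0001
time: 5.4
ee_pos: [0.5172, 0.2207, 0.0506]
tcp_rot: [179.4, 89.9, 141.5]
wrist_force: [-6.4, -0.3, 7.4]
opening: -0.0002
[-6.37528704 -0.31544685  7.35017657] [ 0.14211264  1.30473635 -0.05161784] [0.51715811 0.2206571  0.05057298]
```

```bash
python3 -m jog '0.5 0 0 0;1 0 0 0;1.5 0 0 0;2 0 0 0;2 0 0 0;2 0 0 0;2 0 0 0;2 0 0 0'; python3 -c "
from h import *
s,p,R=tool();print(s['wrist_force'],p)
t=cam('scene');cv2.imwrite('pics/s2.png',cv2.resize(t['color'][190:330,320:460],None,fx=4,fy=4,interpolation=2)[:,:,::-1])
"
```

```text
time: 6.45
ee_pos: [0.5172, 0.2207, 0.0489]
tcp_rot: [166.3, 89.9, 128.3]
wrist_force: [-7.6, -0.6, 11.3]
opening: 0.0003
[-7.62311926 -0.59624647 11.30791381] [0.5171506  0.22066852 0.048945  ]
```

View pics/s2.png

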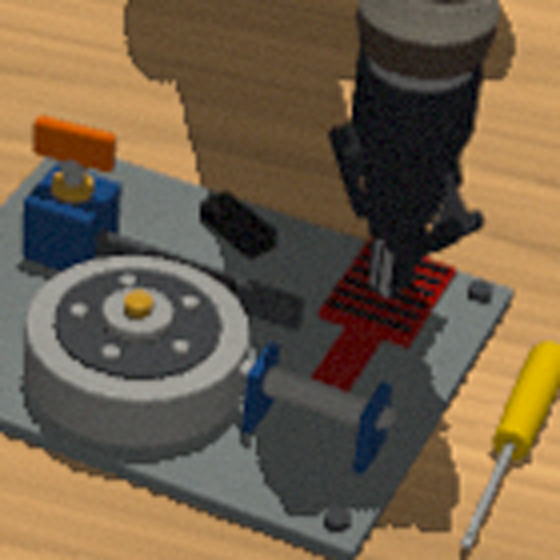

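The pad is almost level with the fingertips on it, but there's no hard-stop rise in force yet. I'll go on in small steps.

```bash
python3 -m jog '0.5 0 0 0;1 0 0 0;1 0 0 0;1.5 0 0 0;1.5 0 0 0;1.5 0 0 0;1.5 0 0 0;1.5 0 0 0';  python3 -c "
from h import *
s,p,R=tool();print(s['wrist_force'],p)"
```

```text
time: 7.5
ee_pos: [0.5172, 0.2207, 0.0487]
tcp_rot: [118.7, 89.9, 80.7]
wrist_force: [-10.9, -1.2, 20.2]
opening: -0.0002
[-10.93228887  -1.22183147  20.23318055] [0.51720904 0.22072388 0.04865047]
```

The force went up 9 N for 0.3 mm of travel, so the pedal is on its stop. I'll lift off and turn toward the wing orientation.

```bash
python3 -m jog '-8 0 0 0; -18 0 0 0; -30 0 0 0; -50 0 0 0; -75 0 0 0; -100 0 0 -8; -125 0 0 -16; -140 0 0 -24' 1 40; python3 - <<'E'
from h import *
t=cam('scene');cv2.imwrite('pics/s3.png',cv2.resize(t['color'][190:330,320:460],None,fx=4,fy=4,interpolation=2)[:,:,::-1])
s,p,R=tool();print(s['q'],p,R.round(3));ang=np.degrees(np.arctan2(R[1,1],R[0,1]))
print('y ang',ang,'turn',-((177.3-ang)%360),(R.T@(np.array([.5085,.0045,.19])-p)*1000).round(1))
E
```

```text
time: 8.5
ee_pos: [0.5176, 0.2203, 0.1877]
tcp_rot: [-104.5, 90.0, -118.2]
wrist_force: [-0.5, -0.3, -0.2]
opening: 0.0854
[ 2.30566593e+01  5.97195780e+00  6.49585174e+00  9.04215416e+01
 -1.18622772e-02  3.64249980e+01] [0.51797874 0.22040957 0.18936294] [[ 0.002  0.231  0.973]
 [ 0.001  0.973 -0.231]
 [-1.     0.001  0.002]]
y ang 76.63169068630195 turn -100.66830931369806 [  -0.8 -212.3   40.7]
```

View pics/s3.png

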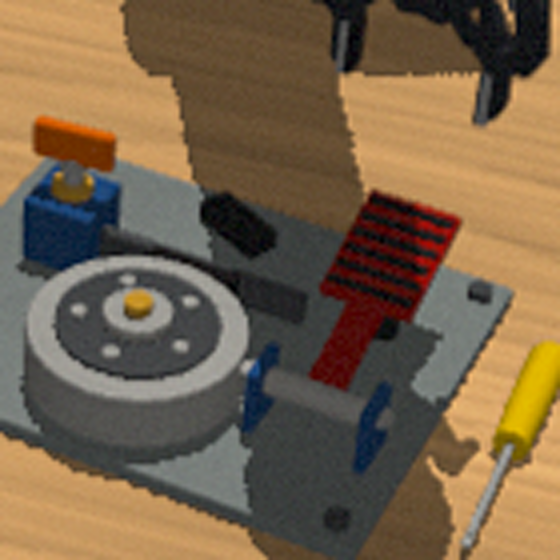

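The pedal has come back up to its released slope. Next, above the screw.

```bash
python3 -m jog '0 -30 6 -10; 0 -60 12 -20; 0 -90 18 -30; 0 -120 24 -40; 0 -150 30 -50; 0 -180 35 -60; 0 -205 39 -70; 0 -212 40.7 -80'; python3 -m jog '0 0 0 -10;0 0 0 -20.5;0 0 0 -20.5;0 0 0 -20.5;0 0 0 -20.5;0 0 0 -20.5;0 0 0 -20.5;0 0 0 -20.5'; cat > c.py <<'E'
from h import *
import sys
c=cam('wrist');b=blob(c,(5,150,100),(18,255,255),(0,0,640,480));b=cv2.morphologyEx(b,cv2.MORPH_OPEN,np.ones((3,3)))
n,l,st,ce=cv2.connectedComponentsWithStats(b);i=1+np.argmax(st[1:,4]);ys,xs=np.where(l==i)
P=np.array([onz(c,q,.114)[:2] for q in zip(xs,ys)],np.float32)*1000;r=cv2.minAreaRect(P);print(st[i],r)
bx=cv2.boxPoints(r);e=max((bx[1]-bx[0],bx[2]-bx[1]),key=np.linalg.norm);wa=np.degrees(np.arctan2(e[1],e[0]))%180
s,p,R=tool();ya=np.degrees(np.arctan2(R[1,1],R[0,1]))
print('wing',wa,'tool y',ya,'q6',s['q'][5],'p',p,'F',s['wrist_force'],s['torque'])
print('shift',(R.T@(np.r_[np.array(r[0])/1000,.087]-p)*1000).round(1),'shift to unit model',(R.T@(np.array([.5085,.0045,.087])-p)*1000).round(1))
cv2.imwrite('pics/'+sys.argv[1],c['color'][:,:,::-1])
E
python3 c.py w2.png
```

```text
time: 9.55
ee_pos: [0.5053, 0.0034, 0.186]
tcp_rot: [126.3, 89.9, -167.6]
wrist_force: [-0.4, 0.3, 0.5]
opening: 0.0855
time: 10.55
ee_pos: [0.5059, 0.0049, 0.1868]
tcp_rot: [-81.0, 90.0, 5.5]
wrist_force: [1.1, 0.3, 0.5]
opening: 0.0853
[  436   148   204   238 26567] ((356.779052734375, 38.998680114746094), (132.49012756347656, 197.0473175048828), 10.471245765686035)
wing 100.471245 tool y 176.4920556770604 q6 -85.93624790157256 p [0.50593656 0.00491141 0.18682202] F [0.61009943 0.39082801 0.6014512 ] [ 0.01809251 -0.01259379 -0.00964898]
shift [ 99.8 151.   24.9] shift to unit model [99.8 -2.6 -0.3]
```

View pics/w2.png

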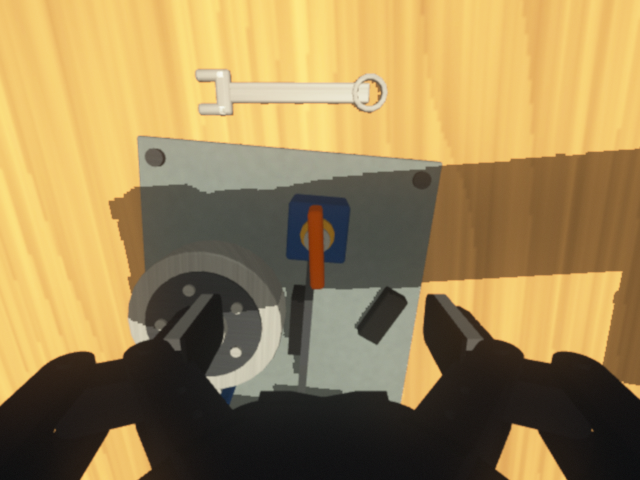

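The wing runs from (316,205) to (318,288). The mask caught the wood instead, so I'll restrict it to that box.

```bash
sed -i 's/(5,150,100),(18,255,255),(0,0,640,480)/(4,190,90),(14,255,255),(295,195,340,295)/' c.py; python3 c.py w3.png
```

```text
[ 308  206   16   83 1128] ((510.50286865234375, 1.0870285034179688), (57.33422088623047, 9.419755935668945), 87.61990356445312)
wing 87.61993 tool y 176.49471168017277 q6 -85.93950542993244 p [0.50595329 0.00490182 0.18681865] F [-0.51378961  0.25742787 -0.26740348] [-0.03025398  0.02658833 -0.01647799]
shift [99.8 -4.8 -3.5] shift to unit model [99.8 -2.6 -0.2]
```

```bash
python3 -m jog '10 -4 -2 -1; 25 -4 -2 -1; 40 -4 -2 -1; 55 -4 -2 -1; 55 -4 -2 -1; 55 -4 -2 -1; 55 -4 -2 -1; 55 -4 -2 -1'; sed -i 's/(295,195,340,295)/(250,120,400,330)/' c.py; python3 c.py w4.png
```

```text
time: 11.65
ee_pos: [0.51, 0.0026, 0.1323]
tcp_rot: [-87.4, 90.0, 0.1]
wrist_force: [-0.5, -1.2, 0.2]
opening: 0.0855
[ 312  225   20  105 1871] ((510.5566101074219, -0.4398536682128906), (57.17243957519531, 9.563776969909668), 87.45940399169922)
wing 87.4594 tool y 177.50429856433354 q6 -87.20628449096952 p [0.50999997 0.00265549 0.13215903] F [ 0.1711186  -0.40797232 -0.95818136] [ 0.07748723 -0.00229429 -0.04207692]
shift [45.2 -0.7 -3.1] shift to unit model [45.2  1.6  1.8]
```

View pics/w4.png

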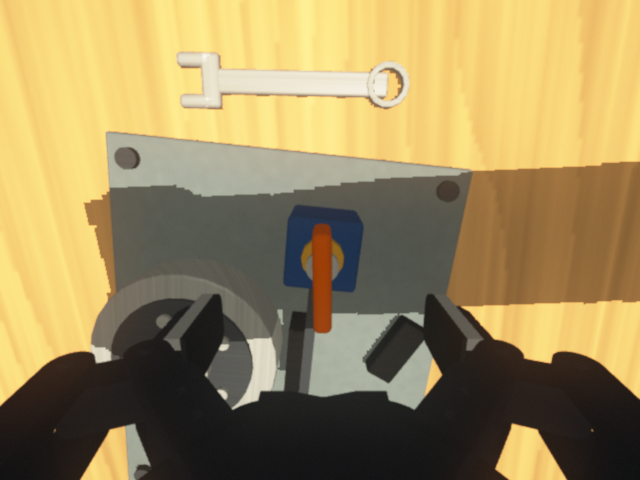

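```bash
python3 -m jog '10 0 0 0; 20 0 0 0; 30 0 0 0; 40 0 0 0; 45 0 0 0; 45 0 0 0; 45 0 0 0; 45 0 0 0' ; python3 -m jog '0 0 0 0; 0 0 0 0; 0 0 0 0; 0 0 0 0; 0 0 0 0; 0 0 0 0; 0 0 0 0; 0 0 0 0' 0 40; python3 -c "
from h import *
s,p,R=tool();print(s['wrist_force'],s['torque'],p,s['q'][5])"
```

```text
time: 12.7
ee_pos: [0.51, 0.0027, 0.0872]
tcp_rot: [-89.3, 90.0, -1.8]
wrist_force: [-0.7, -0.9, 0.9]
opening: 0.0854
time: 13.7
ee_pos: [0.5106, 0.0026, 0.087]
tcp_rot: [-89.2, 89.9, -1.7]
wrist_force: [5.8, -0.8, -1.9]
opening: 0.009
[ 5.8492711  -0.75174995 -1.90077285] [-0.02227831 -1.01862089  0.02524653] [0.51063014 0.00262481 0.086958  ] -87.21167460719396
```

Gripped at 9 mm opening. The 6 N side force along world +x says I'm about 0.7 mm off, so I'll correct that and turn clockwise.

```bash
python3 -m jog '0 -0.7 0 0; 0 -0.7 0 5; 0 -0.7 0 12; 0 -0.7 0 19; 0 -0.7 0 26; 0 -0.7 0 33; 0 -0.7 0 40; 0 -0.7 0 40'; cat > d.py <<'E'
from h import *
s,p,R=tool();ya=np.degrees(np.arctan2(R[1,1],R[0,1]))
print('yang',ya,'F',np.round(s['wrist_force'],1),'Ftool',(R.T@s['wrist_force']).round(1),'Tz',s['torque'][2].round(3),'p',p.round(4),'q6',s['q'][5],s['opening'])
E
python3 d.py
```

```text
time: 14.7
ee_pos: [0.5101, 0.0029, 0.0869]
tcp_rot: [93.1, 89.9, 140.7]
wrist_force: [-3.2, 3.2, 4.3]
opening: 0.0093
yang 137.55855177969792 F [-3.2  3.2  4.3] Ftool [-4.3  4.5  0.2] Tz -0.08 p [0.5101 0.0029 0.0869] q6 -47.252525402236074 0.00926776760530374
```

```bash
python3 -m jog '0 0.5 0 6; 0 0.5 0 12; 0 0.5 0 18; 0 0.5 0 24; 0 0.5 0 30; 0 0.5 0 35; 0 0.5 0 40; 0 0.5 0 40';python3 d.py;  python3 -m jog '0 0 0 2; 0 0 0 4; 0 0 0 6; 0 0 0 7; 0 0 0 8; 0 0 0 8; 0 0 0 8; 0 0 0 8';python3 d.py
```

```text
time: 15.7
ee_pos: [0.5098, 0.0035, 0.0869]
tcp_rot: [109.0, 89.9, 116.7]
wrist_force: [-2.7, 5.3, 2.9]
opening: 0.0089
yang 97.69494321056158 F [-2.7  5.3  2.9] Ftool [-2.9  5.6 -2. ] Tz -0.095 p [0.5098 0.0035 0.0869] q6 -7.339354817298747 0.008871169264460601
time: 16.7
ee_pos: [0.5098, 0.0036, 0.0869]
tcp_rot: [110.8, 89.9, 110.6]
wrist_force: [-3.0, 5.3, 4.5]
opening: 0.0093
yang 89.78120958774993 F [-3.   5.3  4.5] Ftool [-4.5  5.2 -3. ] Tz -0.056 p [0.5098 0.0036 0.0869] q6 0.5786815232624702 0.00925682179121835
```

```bash
python3 -m jog '0 0.3 0 2; 0 0.5 0 4; 0 0.5 0.3 5; 0 0.5 0.3 6; 0 0.5 0.3 6; 0 0.5 0.3 6; 0 0.5 0.3 6; 0 0.5 0.3 6';python3 d.py;  python3 -m jog '0 0 0 1; 0 0 0 1; 0 0 0 2; 0 0 0 2; 0 0 0 3; 0 0 0 3; 0 0 0 3; 0 0 0 3';python3 d.py
```

```text
time: 17.7
ee_pos: [0.5099, 0.0037, 0.0869]
tcp_rot: [153.4, 89.9, 147.1]
wrist_force: [-5.1, 4.6, 5.9]
opening: 0.0094
yang 83.63603357609763 F [-5.1  4.6  5.9] Ftool [-5.9  4.  -5.5] Tz -0.072 p [0.5099 0.0037 0.0869] q6 6.7637571970656225 0.00939556617491747
time: 18.7
ee_pos: [0.5099, 0.0038, 0.087]
tcp_rot: [158.1, 89.9, 148.8]
wrist_force: [-6.4, 4.4, 6.1]
opening: 0.009
yang 80.67498186671854 F [-6.4  4.4  6.1] Ftool [-6.1  3.3 -7. ] Tz 0.394 p [0.5099 0.0038 0.087 ] q6 9.729628988932637 0.009032604545027224
```

```bash
python3 -m jog '0 0.2 -0.3 1; 0 0.2 -0.5 1.5; 0 0.2 -0.5 2; 0 0.2 -0.5 2; 0 0.2 -0.5 2; 0 0.2 -0.5 2; 0 0.2 -0.5 2; 0 0.2 -0.5 2';python3 d.py
```

```text
time: 19.7
ee_pos: [0.5099, 0.0038, 0.087]
tcp_rot: [-176.9, 90.0, 171.8]
wrist_force: [-3.3, 2.9, 4.6]
opening: 0.0091
yang 78.63767574970026 F [-3.3  2.9  4.6] Ftool [-4.6  2.2 -3.8] Tz 1.033 p [0.5099 0.0038 0.087 ] q6 11.792998183202167 0.00914402673835438
```

Hard stop: the torque rose to 1.03 N·m. Extrapolating back, contact was at a tool-y angle of about 82°, which matches the plate's axis. I'll back off to about 172°.

```bash
python3 -m jog '0 0 0 -3; 0 0 0 -9; 0 0 0 -15; 0 0 0 -22; 0 0 0 -29; 0 0 0 -36; 0 0 0 -43; 0 0 0 -50';python3 d.py; python3 -m jog '0 0 0 -7; 0 0 0 -14; 0 0 0 -21; 0 0 0 -28; 0 0 0 -35; 0 0 0 -40; 0 0 0 -43; 0 0 0 -43.5';python3 d.py
```

```text
time: 20.7
ee_pos: [0.51, 0.0031, 0.0869]
tcp_rot: [-124.5, 89.9, -85.8]
wrist_force: [-1.7, -1.3, 4.3]
opening: 0.0091
yang 128.74270034521248 F [-1.7 -1.3  4.3] Ftool [-4.3  0.1 -2.1] Tz -0.085 p [0.51   0.0031 0.0869] q6 -38.354503778895925 0.009095784203235943
time: 21.7
ee_pos: [0.5106, 0.0027, 0.087]
tcp_rot: [-138.5, 89.9, -56.5]
wrist_force: [1.8, -5.1, 2.5]
opening: 0.0091
yang 171.9873750947496 F [ 1.8 -5.1  2.5] Ftool [-2.5 -2.5 -4.8] Tz -0.131 p [0.5106 0.0027 0.087 ] q6 -81.61631539576992 0.009104518598102199
```

```bash
python3 - <<'E'
from h import *
c=cam('wrist');cv2.imwrite('pics/w5.png',c['color'][:,:,::-1])
b=blob(c,(4,190,60),(14,255,255),(250,120,400,420));n,l,st,ce=cv2.connectedComponentsWithStats(b)
for i in range(1,n):
    if st[i,4]>60:
        ys,xs=np.where(l==i);P=np.array([onz(c,q,.114)[:2] for q in zip(xs,ys)],np.float32)*1000;print(st[i],cv2.minAreaRect(P))
# plate corner bolts/edges: gray edge lines
s=status.get_obs();print(s['qd'])
c=cam('scene');cv2.imwrite('pics/s5.png',cv2.resize(c['color'][190:330,320:460],None,fx=4,fy=4,interpolation=2)[:,:,::-1])
E
```

```text
[ 310  246   27  145 3526] ((510.0262145996094, -0.5703659057617188), (61.205440521240234, 9.811153411865234), 81.95295715332031)
[ 0.05670792  0.09236098  0.01993061  0.05169308 -0.07239429  0.98183067]
```

View pics/w5.png

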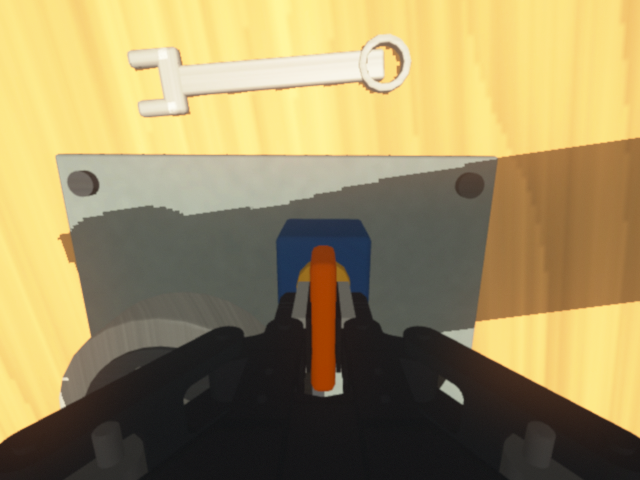

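View pics/s5.png

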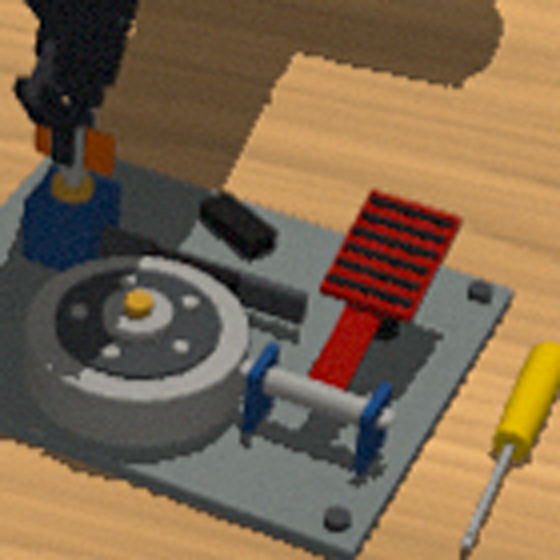

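The wing measures 81.95° against a target of about 81.9° (the unit's y axis). The grip is on, the pedal is up and the shoe and tools are in place. I'll let it settle, check once more and hand in.

```bash
python3 -m jog '0 0 0 0; 0 0 0 0; 0 0 0 0; 0 0 0 0; 0 0 0 0; 0 0 0 0; 0 0 0 0; 0 0 0 0';python3 d.py; python3 -c "
from workcell import bot
print(bot.job_done())"
```

```text
time: 22.8
ee_pos: [0.5106, 0.0027, 0.0869]
tcp_rot: [-139.6, 89.9, -57.7]
wrist_force: [3.3, -5.9, 1.6]
opening: 0.009
yang 171.92107986263335 F [ 3.3 -5.9  1.6] Ftool [-1.5 -4.1 -5.3] Tz 0.018 p [0.5106 0.0027 0.0869] q6 -81.54974192194206 0.008967932338008263
the job is handed in; nothing more can be done
None
```

I finished the brake set-up and handed it in at 22.8 s, with the gripper still holding the thumbscrew by its wing; no verdict was reported.

- **Pedal:** I pressed it until the force rose sharply, from 11 to 20 N over 0.3 mm of travel, so it was on its stop. Pictures after release show it back up.
- **Thumbscrew:** I turned it about 95° clockwise to a hard stop, where the torque rose to 1.0 N·m, then backed it off about 90°. The wrist camera then read the wing at 81.95°, against about 81.9° for a quarter turn back.
- **Final hold:** The gripper was still at 9 mm opening, with the tool at 171.9° (172° intended). About 7 N of sideways force remained from a small centring error.
- **Loose things:** The spare shoe, wrench and screwdriver look undisturbed in the last pictures. I did not check the can, tin, glue and offcut again, but the arm did not go down near them.
- **Measurements that disagreed:** The estimates of the thumbscrew's centre differed by about 2 to 5 mm between cameras. I corrected this from the side forces while gripping. My first wrist-camera colour mask picked up the bench wood, so I narrowed it before using it.

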